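Draw the long wheel brush out of its glass case

ROBOT

A 6-joint arm with a two-finger parallel gripper is mounted at the origin on the work surface. World frame = base frame: x ahead of the robot, y to its left, z up, the work surface at z = 0. Lengths are in mm, angles in rad, forces in N, time in s.
With the tool pointing down it reaches from about 200 to 875 mm from the base axis. Payload 3.4 kg.
Tool frame: the origin (TCP) lies midway between the tips of the shut fingers; the grasp point (between the pads) lies 19 mm behind it; z points along the fingers, y is the line along which they close (so a half turn about z gives the same grasp; the last joint's range is limited). The gripper opens to 94 mm and grips with 3 to 60 N. Pads are 16 mm wide; open, the fingers measure 119 mm over their backs; the gripper's body (75 mm by 177 mm) begins 78 mm behind the grasp point.
Start: joints at [1.109, 0.276, 1.505, -0, 1.361, -0.121], TCP at [192.209, 541.964, 169.493] pointing down, gripper open.
Joint ranges: [-2.89, 2.89], [-0.75, 2.08], [0.22, 2.7], [-1.18, 4.32], [0.11, 2.71], [-2.7, 2.7]. Speed limits (rad/s): [2.57, 2.57, 3.14, 3.14, 3.14, 3.14].

INTERFACE

Orientations are given as [roll, pitch, yaw] about the fixed x, y, z axes, in that order (R = Rz(yaw) Ry(pitch) Rx(roll)).
In Python, from plant import robot gives the robot as it stands.
- The arm moves only by the tool arm_command, never from a script. Its argument "steps" is a list of rows, each a list of 7 numbers: the opening, from 0 (shut) to 1 (fully open), then the shift along the tool's x, y, z in units of 30 mm (1.0 is 30 mm), then the turn, a rotation vector about the tool's x, y, z in units of 6 degrees (1.0 is 6 degrees). A call has 1 to 20 rows; each row is the pose to reach, as a shift and turn from the pose commanded when the call began, along the tool's axes at that moment; what a row does not reach only later rows make up. A row lasts 1/10 s, in which the tool goes at most 50 mm and 8.59 degrees, less where a joint would pass 70% of its speed; a pose out of reach is approached as far as the arm can. A call with a gripper value outside its range is refused whole. The fingers move at their own pace and stop on an object; "newtons" is the grip in N (left out, the last holds). Time passes only in rows, so rows that repeat a pose let the fingers close. It gives the time, the measured TCP pose, the force, the opening and the grip force at its end, in the units of the state.
- robot.get_state(): the state, without advancing time (a new reading comes with each control period).
- robot.capture(name): name is "side" or "top"; returns a dict with "img" (400x640x3 uint8, red, green, blue), "K" (3x3 intrinsics, pixels), "dist" ([k1, k2, p1, p2, k3] as OpenCV has them; the pictures are not rectified), "pose" (4x4, takes a point from camera to world coordinates). Camera axes: x right, y up, looking along -z (the intrinsics and any distortion apply to the point x, -y, -z); pixel columns grow to the right and rows downward; lengths in mm; the calibration is good to about 2 mm. A picture is of the moment at which its call begins. There is no depth.
- robot.hand_in(): hands the job in; it is judged then, once.
The state is a dict: "time_s": time; "q": joint angles; "qd": joint speeds; "tau": joint torques, N m; "tool_pos": TCP position; "tcp_rot": TCP orientation; "ft_force": force on the tool from outside, world axes, zero at the start; "wrist_torque": the same for the moment, N m; "finger_gap": finger opening in mm; "grip_force": force on a finger pad.
Only numpy, scipy, OpenCV 4.12 (cv2) and the standard library are available. Lean on these libraries where they do the work, as an engineer would, in place of code of your own. Each camera call takes 0.05 s, during which the arm holds its last target. There are 200 camera calls.

TASK

Lift the hinged glass lid of the display case and lay it back gently onto its stop, where it stays open. Then bring the long wheel brush out through the mouth, which is shorter than the brush, by tilting it diagonally so that its handle end comes out first, without forcing it against the glass. Finish while still holding the brush in the gripper, at rest above the case with the whole brush at least 5 cm higher than the case's rim and touching neither case nor lid; leave the lid open and the other things on the table where they are.

Things in the scene. Friction and masses are not known exactly. Their poses are not given: they have to be found in the camera images.
- case: Fixed glass display case edged in polished steel, outer 250 x 140 x 80 mm (x, y, z), walls 5 mm, inner floor at z 6 mm. Origin: centre of its underside, on the table. x runs along its length, away from the robot (within 15 degrees). A fixed roof (z 75 to 80 mm) covers the near end inside, x -120 to -45 mm; the rest, x -45 to +120 mm, 130 mm wide, is the mouth under the hinged lid.
- mouth (a point): Centre of the mouth at the height of the rim: case (37.5, 0, 80) mm.
- lid (a joint): Angle of the glass lid in rad: 0 closed (lying level on the mouth), grows as its near edge is lifted, 1.9 fully open on its stop (leaning back 19 degrees past upright; its weight keeps it there). Lid 167 x 140 x 6 mm, 0.35 kg, lightly damped: it falls shut from before upright and falls hard onto the stop from beyond it if not guided (gently: under 1 rad/s).
- lid_hinge (a point): Point on the hinge axis, at the middle of the case's far rim: case (122, 0, 84) mm. The axis is parallel to the case's y; the lid's mid-plane passes through it.
- lid_bar (a point): Middle of the lid's round steel bar handle (10 mm diameter, 80 mm long along the case's y, on two posts 76 mm apart). It lies 163 mm from the hinge along the lid and 34 mm off the lid's mid-plane (above it when closed: 118 mm above the table; beyond it, on the far side, when open). It can turn in the fingers, gripper upright.
- brush: Long wheel brush, 220 mm, 0.13 to 0.25 kg, lying on the case's floor along its length (within 6 degrees), head under the fixed roof, handle away from the robot. Origin: middle of its length, on its underside. x runs along it to the handle end, z up. Black box-section handle 24 mm wide, 28 mm high, x -20 to +110 mm; steel neck; round bristle head, 28 mm diameter, x -110 to -45 mm.
- brush_grip (a point): Centre of the handle's section near the centre of mass: brush (22, 0, 14) mm.
- brush_tip (a point): Head end of the brush, on its axis: brush (-110, 0, 14) mm.
- brush_butt (a point): Handle end of the brush, on its axis: brush (110, 0, 14) mm.
- wax_tin: Bystander: aluminium tin, 64 mm diameter, 26 mm high, beside the case on its left. Origin: centre of the underside.
- pick: Bystander: orange plastic detailing pick, 160 mm long, 16 mm wide, 12 mm high, lying beside the case on its right. Origin: underside, along its length.
- short_brush: Bystander: short wheel brush, 120 mm long, 26 mm high, on the table to the left. Origin: underside.
- spray: Bystander: grey bottle, 60 mm diameter, 170 mm high. Origin: centre of the underside.
- polish: Bystander: black bottle, 60 mm diameter, 150 mm high. Origin: centre of the underside.

How it is judged:
By the outcome, as a careful person would: the job done as asked, in the order asked, and still so for the second after the job is handed in, while the arm keeps its last pose, push and grip.
It also fails if it takes over 64 s, if anything falls off the work surface, if the arm or the gripper's body presses on something with over 40 N, if the wrist force passes 120 N, or if a joint passes its speed limit or range.

## Working session

There is one attempt and no reset: what is moved stays moved. The work goes in short steps, Python scripts to look and compute and a tool call to move; the robot and the scene stay as the last step left them, time stands still between calls to the robot, and variables do not carry over. Pictures are saved under pics/ and viewed, at most 13 in all, crops included, and the job is handed in when it is done.

Besides the shell and the picture viewer there is one more tool, called after "Request:" as name(argument=value, ...), one argument or row to a line, values as JSON. arm_command: Moves the arm, as the interface text tells. Its arguments: {"type":"object","properties":{"steps":{"type":"array","items":{"type":"array","items":{"type":"number"}}},"newtons":{"type":"number"}},"required":["steps"]}

```bash
ls; mkdir -p pics; python3 - <<'E'
from plant import robot
import cv2,pickle
for n in("top","side"):
    c=robot.capture(n); cv2.imwrite(f"pics/{n}0.png",c["img"][:,:,::-1]); pickle.dump(c,open(f"{n}0.pkl","wb")); print(n,c["K"],c["dist"],c["pose"])
print(robot.get_state())
E
```

```text
pics
top [[393.26039909   0.         322.84656379]
 [  0.         393.26039909 198.35103274]
 [  0.           0.           1.        ]] [-0.045771  0.        0.        0.        0.      ] [[-1.47575515e-01  9.67906975e-01 -2.03414738e-01  3.17999783e+02]
 [-9.89035714e-01 -1.45554055e-01  2.49474076e-02  3.23633981e+01]
 [-5.46107006e-03  2.04866067e-01  9.78774781e-01  9.59317689e+02]
 [ 0.00000000e+00  0.00000000e+00  0.00000000e+00  1.00000000e+00]]
side [[438.83269666   0.         323.79861275]
 [  0.         438.83269666 206.26760211]
 [  0.           0.           1.        ]] [-0.06270785  0.          0.          0.          0.        ] [[ 8.30913388e-01  2.59518870e-01 -4.92171615e-01 -9.22843700e+00]
 [-5.56173587e-01  4.12729825e-01 -7.21335590e-01 -7.17444470e+02]
 [ 1.59337071e-02  8.73100251e-01  4.87280278e-01  5.92620160e+02]
 [ 0.00000000e+00  0.00000000e+00  0.00000000e+00  1.00000000e+00]]
{'time_s': 0.1, 'q': array([ 1.10901350e+00,  2.76510980e-01,  1.50598268e+00,  2.70955708e-06,
        1.36069319e+00, -1.21011633e-01]), 'qd': array([-0.00018118, -0.00065397, -0.0016999 ,  0.00013105, -0.00287348,
       -0.00057255]), 'tau': array([ 1.31752833e-03, -4.05450654e+01, -2.37781298e+01,  7.02141481e-02,
        2.98552460e-02, -4.63480228e-05]), 'tool_pos': array([191.9341459 , 541.4314319 , 168.71263725]), 'tcp_rot': array([-3.14001043e+00, -1.95075707e-04,  2.80082074e+00]), 'ft_force': array([ 0.73028451, -0.5098347 , -0.25704732]), 'wrist_torque': array([-0.01445661,  0.01067267,  0.04126701]), 'grip_force': 0.0, 'finger_gap': 94.11115492121094}
```

View pics/top0.png

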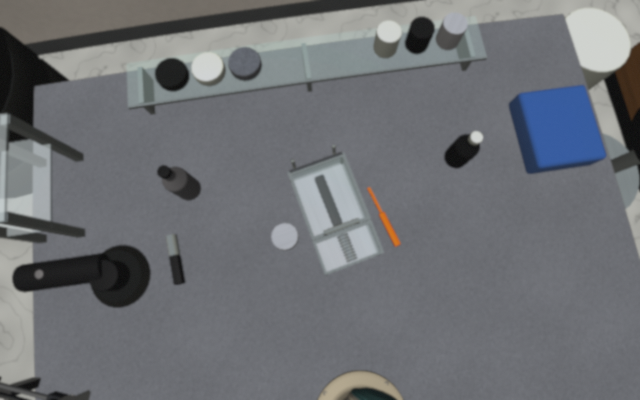

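View pics/side0.png

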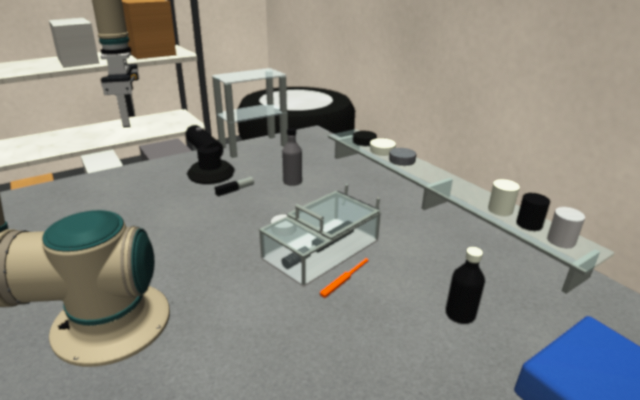

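The top view shows the case at about (290–380, 150–272) with the brush inside. The side view shows it at about (262–380, 190–283). I'll enlarge both.

```bash
python3 - <<'E'
import cv2,pickle,numpy as np
a=pickle.load(open("top0.pkl","rb"))["img"][140:284,270:414,::-1]
b=pickle.load(open("side0.pkl","rb"))["img"][175:295,250:394,::-1]
A=cv2.resize(a,None,fx=4,fy=4,interpolation=cv2.INTER_CUBIC)[:600]
B=cv2.resize(b,None,fx=5.5,fy=5.0,interpolation=cv2.INTER_CUBIC)
cv2.imwrite("pics/topc.png",A); cv2.imwrite("pics/sidec.png",cv2.resize(b,None,fx=5,fy=5,interpolation=cv2.INTER_CUBIC))
E
```

```text
(no output)
```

View pics/topc.png

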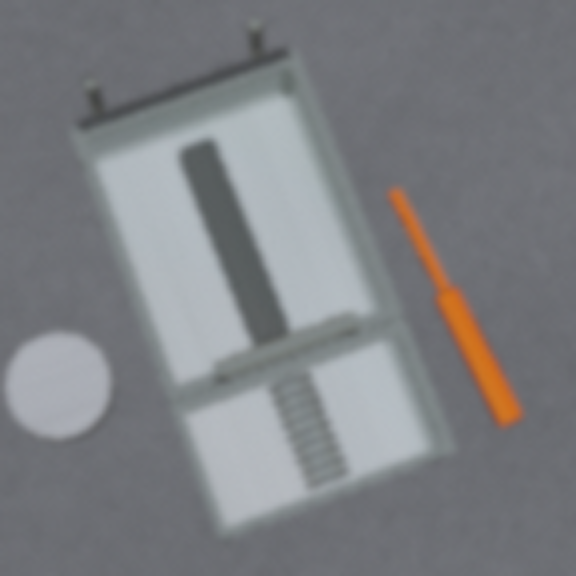

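View pics/sidec.png

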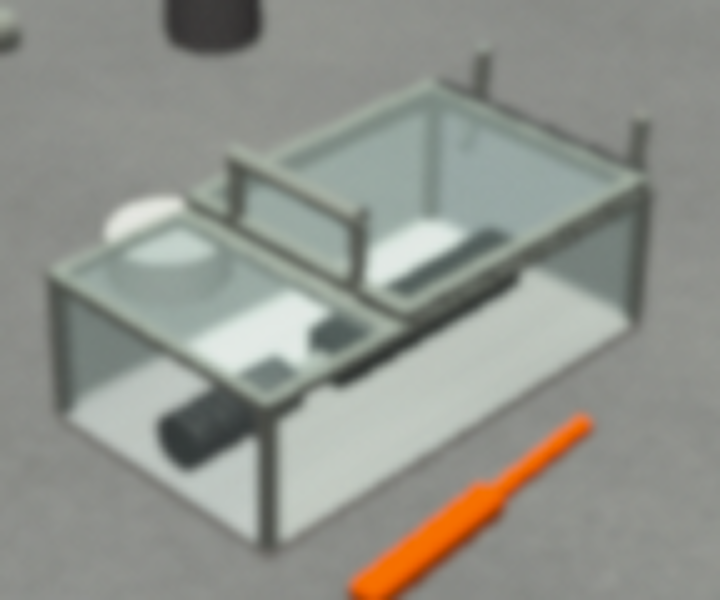

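```bash
cat > h.py <<'E'
import cv2,pickle,numpy as np
from scipy.optimize import least_squares
from scipy.spatial.transform import Rotation as Ro
F=np.diag([1.,-1,-1])
def proj(c,P):
    T=np.linalg.inv(c["pose"]); X=np.atleast_2d(P)@T[:3,:3].T+T[:3,3]
    return cv2.projectPoints(X@F,np.zeros(3),np.zeros(3),c["K"],np.array(c["dist"]))[0][:,0]
def w(p,P): # planar pose x,y,yaw
    c,s=np.cos(p[2]),np.sin(p[2]); P=np.atleast_2d(P)
    return P@np.array([[c,s,0],[-s,c,0],[0,0,1]])+[p[0],p[1],0]
E
python3 - <<'E'
from h import *
t=pickle.load(open("top0.pkl","rb"));s=pickle.load(open("side0.pkl","rb"))
ps=lambda u:(np.array(u)+.5)/5-.5+[250,175]
pt=lambda u:(np.array(u)+.5)/4-.5+[270,140]
S=[(55,272,-125,70,80),(268,402,-125,-70,80),(268,548,-125,-70,0),(62,415,-125,70,0),(635,325,125,-70,0),(235,152,-41,40,118),(362,215,-41,-40,118),(645,182,122,-70,84),(432,85,122,70,84)]
Tt=[(80,125,125,70,84),(290,52,125,-70,84),(222,368,-41,40,118),(355,320,-41,-40,118)]
S=np.array(S,float);Tt=np.array(Tt,float)
def f(p,which="ab"):
    r=[]
    if "a" in which:r.append(proj(s,w(p,S[:,2:]))-ps(S[:,:2]))
    if "b" in which:r.append(proj(t,w(p,Tt[:,2:]))-pt(Tt[:,:2]))
    return np.vstack(r)
for k in("a","b","ab"):
    R=least_squares(lambda p:f(p,k).ravel(),[450,0,0.2],x_scale=[10,10,.1],loss="soft_l1");print(k,R.x);
print(np.round(f(R.x),1).tolist()); C=R.x
z=6
B=[(t,pt((198,148)),(110,0,28+z)),(t,pt((328,487)),(-110,0,12+z)),(t,pt((272,340)),(-20,0,28+z)),(s,ps((500,238)),(110,0,28+z)),(s,ps((183,437)),(-110,0,14+z))]
g=lambda p:np.vstack([proj(c,w(p,X))-u for c,u,X in B])
R=least_squares(lambda p:g(p).ravel(),[*C[:2],C[2]],x_scale=[10,10,.1]);print("brush",R.x,np.round(g(R.x),1).tolist())
cc=np.cos(C[2]);ss=np.sin(C[2]);d=R.x-C;print("in case",cc*d[0]+ss*d[1],-ss*d[0]+cc*d[1],d[2])
np.save("C.npy",C);np.save("B.npy",R.x)
print("bar",w(C,[-41,0,118]),"hinge",w(C,[122,0,84]), "grip", w(R.x,[22,0,20]))
E
```

```text
a [ 4.70746290e+02 -7.32268110e+00  2.10158414e-01]
b [ 4.67043020e+02 -1.23609299e+01  2.00910903e-01]
ab [ 4.68956517e+02 -9.78274782e+00  2.09286092e-01]
[[-1.6, -0.2], [-0.2, 0.6], [0.1, 2.7], [-1.0, 1.0], [1.0, 0.7], [-0.3, 0.4], [0.0, 1.0], [1.0, -0.1], [-0.2, -0.3], [-3.6, 0.0], [0.4, -2.0], [-1.9, -0.0], [-0.5, -0.9]]
brush [ 4.61244647e+02 -1.28327579e+01  2.23012888e-01] [[-0.9, -1.3], [0.2, -0.6], [0.4, 0.1], [0.8, -1.0], [-2.0, 2.0]]
in case -8.17726802545906 -1.381226658872015 0.013726796214426573
bar [[428.85115831 -18.30097435 118.        ]] hinge [[588.29441464  15.56417013  84.        ]] grip [[482.69982874  -7.96704213  20.        ]]
```

```bash
cat >> h.py <<'E'
C=np.load("C.npy");B=np.load("B.npy")
def down(ang,phi=0): # tool y (closing axis) at world angle ang; phi tilts the tool about y
    y=np.array([np.cos(ang),np.sin(ang),0]);z=np.array([0,0,-1.]);x=np.cross(y,z)
    return np.column_stack([x,y,z])@Ro.from_rotvec([0,phi,0]).as_matrix()
def rows(p0,R0,targets,nd=2):  # targets: (opening,pos,R)
    out=[]
    for o,p,R in targets:
        d=R0.T@(np.array(p)-p0)/30; r=Ro.from_matrix(R0.T@R).as_rotvec(degrees=True)/6
        out.append([o]+[round(float(v),nd)+0. for v in (*d,*r)])
    return out
def R_of(e): return Ro.from_euler("xyz",e).as_matrix()
E
python3 - <<'E'
from h import *
p0=np.array([192.209,541.964,169.493]);R0=R_of([np.pi,0,2.8008])
Rb=down(C[2]); b=w(C,[-41,0,118])[0]
for a in (C[2],C[2]+np.pi): print(np.round(down(a),2).tolist())
T=[(1,p0+[0,0,90],R0),(1,[b[0],b[1],240],Rb),(1,[b[0],b[1],170],Rb),(1,[b[0],b[1],99],Rb)]
for r in rows(p0,R0,T,3):print(r)
E
```

```text
[[-0.21, 0.98, 0.0], [0.98, 0.21, 0.0], [0.0, 0.0, -1.0]]
[[0.21, -0.98, 0.0], [-0.98, -0.21, 0.0], [0.0, 0.0, -1.0]]
[1, 0.0, 0.0, -3.0, 0.0, 0.0, 0.0]
[1, -13.676, -14.965, -2.35, 0.0, 0.0, 9.747]
[1, -13.676, -14.965, -0.017, 0.0, 0.0, 9.747]
[1, -13.676, -14.965, 2.35, 0.0, 0.0, 9.747]
```

Request:
arm_command(
  steps=[
    [1,0,0,-2,0,0,0],
    [1,0,0,-3,0,0,0],
    [1,-13.68,-14.96,-2.35,0,0,9.75],
    [1,-13.68,-14.96,-2.35,0,0,9.75],
    [1,-13.68,-14.96,-2.35,0,0,9.75],
    [1,-13.68,-14.96,-2.35,0,0,9.75],
    [1,-13.68,-14.96,-2.35,0,0,9.75],
    [1,-13.68,-14.96,-2.35,0,0,9.75],
    [1,-13.68,-14.96,-2.35,0,0,9.75],
    [1,-13.68,-14.96,-2.35,0,0,9.75],
    [1,-13.68,-14.96,-2.35,0,0,9.75],
    [1,-13.68,-14.96,-2.35,0,0,9.75],
    [1,-13.68,-14.96,-2.35,0,0,9.75],
    [1,-13.68,-14.96,-2.35,0,0,9.75],
    [1,-13.68,-14.96,-2.35,0,0,9.75],
    [1,-13.68,-14.96,-2.35,0,0,9.75],
    [1,-13.68,-14.96,-2.35,0,0,9.75],
    [1,-13.68,-14.96,-0.5,0,0,9.75],
    [1,-13.68,-14.96,0.5,0,0,9.75],
    [1,-13.68,-14.96,0.5,0,0,9.75],
  ],
)

```text
time_s: 2.1
tool_pos: [424.0, -15.4, 150.7]
tcp_rot: [-3.132, -0.005, 1.783]
ft_force: [-0.0, 0.1, -0.1]
finger_gap: 93.8
grip_force: 0.0
```

```bash
python3 - <<'E'
from h import *
from plant import robot
s=robot.get_state();print(s["tool_pos"],s["tcp_rot"],s["q"],s["ft_force"])
a=robot.capture("side");b=robot.capture("top")
pickle.dump((a,b),open("h1.pkl","wb"))
A=cv2.resize(a["img"][150:290,240:400,::-1],None,fx=2.5,fy=2.5,interpolation=cv2.INTER_CUBIC)
D=cv2.resize(b["img"][140:280,270:430,::-1],None,fx=2.5,fy=2.5,interpolation=cv2.INTER_CUBIC)
cv2.imwrite("pics/h1.png",np.hstack([A,D]))
E
```

```text
[423.9784255  -15.38905752 150.74758446] [-3.13246227 -0.00466055  1.78270499] [-2.01213168e-01  6.56187750e-02  1.82068276e+00  6.31963440e-04
  1.26552449e+00 -4.13336128e-01] [-0.01967668  0.09494714 -0.05989979]
```

View pics/h1.png

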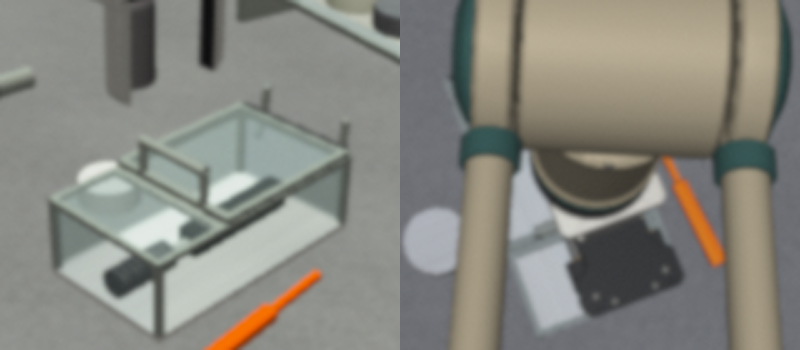

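The side view shows the fingers at crop (120,100) and (208,68), above and behind the bar at (142–206, 140–178). I'll check this against the projection.

```bash
python3 - <<'E'
from h import *
from plant import robot
s=robot.get_state();print(s["time_s"],s["tool_pos"],s["tcp_rot"])
a,b=pickle.load(open("h1.pkl","rb"))
R=R_of(s["tcp_rot"])
for k in(-59,-47,0,47,59): print(k,(proj(a,s["tool_pos"]+R[:,1]*k)-[240,150])*2.5)
print("bar",(proj(a,w(C,[[-41,40,118],[-41,-40,118],[-125,70,80],[-125,-70,80],[-125,-70,0],[122,-70,84]]))-[240,150])*2.5)
E
```

```text
2.2 [428.82324011 -16.76281568 155.19313206] [ 3.14141226e+00 -4.27516782e-04  1.78219285e+00]
-59 [[119.33833468 139.60801377]]
-47 [[130.20992958 134.66217935]]
0 [[171.11291416 116.05972538]]
47 [[209.50947153  98.60523945]]
59 [[218.93620653  94.32118268]]
bar [[140.82231752 138.59022512]
 [205.07723982 171.59642093]
 [ 47.58269747 197.05617832]
 [157.59569    263.92366362]
 [158.34923837 342.20762742]
 [348.96159565 152.3484076 ]]
```

Request:
arm_command(
  newtons=12,
  steps=[
    [1,0,0,0.8,0,0,0],
    [1,0,0,1.5,0,0,0],
    [1,0,0,1.85,0,0,0],
    [1,0,0,1.85,0,0,0],
    [0.5,0,0,1.85,0,0,0],
    [0,0,0,1.85,0,0,0],
    [0,0,0,1.85,0,0,0],
    [0,0,0,1.85,0,0,0],
    [0,0,0,1.85,0,0,0],
    [0,0,0,1.85,0,0,0],
    [0,0,0,1.85,0,0,0],
    [0,0,0,1.85,0,0,0],
  ],
)

```text
time_s: 3.4
tool_pos: [429.0, -18.2, 98.9]
tcp_rot: [3.142, -0.0, 1.78]
ft_force: [-0.1, -0.2, 0.3]
finger_gap: 33.5
grip_force: 0.0
```

```bash
python3 - <<'E'
from h import *
from plant import robot
s=robot.get_state();print(s["tool_pos"],s["tcp_rot"],s["ft_force"],s["wrist_torque"],s["finger_gap"],s["grip_force"])
a=robot.capture("side")
R=R_of(s["tcp_rot"]);print((proj(a,[s["tool_pos"]])-[240,130])*5)
cv2.imwrite("pics/h2.png",cv2.resize(a["img"][130:250,240:400,::-1],None,fx=5,fy=5,interpolation=cv2.INTER_CUBIC))
E
```

```text
[428.98176387 -18.19831622  98.9328522 ] [ 3.14158568e+00 -9.35616879e-05  1.77975043e+00] [-0.12323376 -0.18400992  0.25484378] [-0.04412029  0.03108471 -0.02352496] 33.50133415119513 0.0
[[344.41850846 446.91707647]]
```

View pics/h2.png

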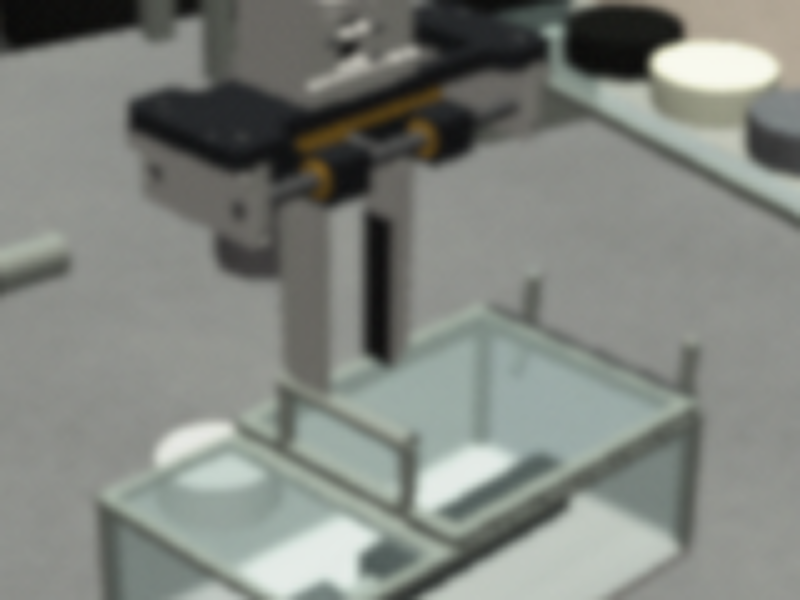

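The side view shows parallel fingers whose tips, at crop (310,385) and (385,360), sit well above the projected TCP at (344,447). I'll check the same thing in the earlier pictures.

```bash
python3 - <<'E'
from h import *
from plant import robot
s=pickle.load(open("side0.pkl","rb"));t=pickle.load(open("top0.pkl","rb"))
R0=R_of([np.pi,0,2.8008])
p0=np.array([192,541.5,168.7])
print("start tips side",proj(s,[p0-47*R0[:,1],p0,p0+47*R0[:,1]]), "base",proj(s,[0,0,0]),proj(t,[0,0,0]))
a=robot.capture("side");b=robot.capture("top")
p=np.array([429,-18.2,98.9]);R=down(C[2])
for h in(0,40,97): print(h,(proj(a,[p+[0,0,h]-29*R[:,1],p+[0,0,h],p+[0,0,h]+29*R[:,1]])-[240,130])*5)
st=robot.get_state();print(st["time_s"],st["finger_gap"],st["tool_pos"])
A=cv2.resize(s["img"][90:150,80:170,::-1],(540,360),interpolation=cv2.INTER_CUBIC)
cv2.imwrite("pics/s0arm.png",A)
E
```

```text
start tips side [[129.17818972 140.18207279]
 [131.40843985 134.37146771]
 [133.50209688 128.93042475]] base [[111.19659084 322.38823385]] [[360.09508128 419.43339977]]
0 [[295.95562237 471.15971201]
 [344.45590305 446.97173659]
 [391.16012827 423.67742564]]
40 [[294.85939328 390.04806668]
 [344.393963   366.92117128]
 [392.05201074 344.67401491]]
97 [[293.25483143 268.36607813]
 [344.32447195 246.97212952]
 [393.39522634 226.42802248]]
3.55 21.3786118306462 [429.00840113 -18.21446823  98.9386592 ]
```

View pics/s0arm.png

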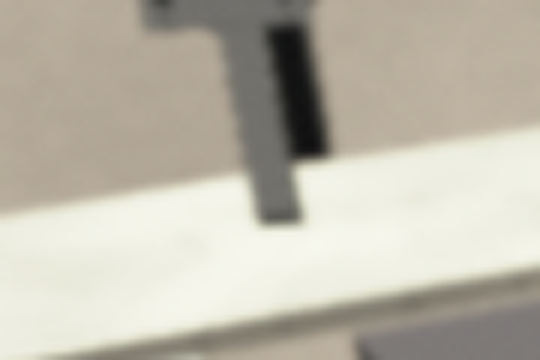

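Request:
arm_command(
  steps=[
    [0,0,0,0,0,0,0],
    [0,0,0,0,0,0,0],
    [0,0,0,0,0,0,0],
  ],
)

```text
time_s: 3.85
tool_pos: [429.0, -18.2, 99.0]
tcp_rot: [3.142, -0.0, 1.78]
ft_force: [0.0, 0.3, -0.3]
finger_gap: 0.3
grip_force: 0.0
```

```bash
python3 - <<'E'
from h import *
s=pickle.load(open("side0.pkl","rb"))
P=[([192,541.5,168.7],(128.8,121)),([428.9,-18.2,98.9],(240+347/5-.4,130+372/5-.4))]
g=lambda d:np.concatenate([(proj(s,[np.array(p)+d])-u)[0] for p,u in P])
for z in(20,30,35,40,45):print(z,g(np.array([0,0,z])).round(1))
r=least_squares(g,[0,0,35.]);print(r.x,r.fun, np.linalg.svd(r.jac)[1])
E
```

```text
20 [ 1.3  6.6 -0.2  7.5]
30 [ 0.6  3.1 -0.2  3.5]
35 [ 0.3  1.4 -0.2  1.4]
40 [-0.1 -0.4 -0.2 -0.6]
45 [-0.4 -2.1 -0.2 -2.7]
[-0.22094076 -1.06728692 39.17379902] [-0.02166613  0.04706021  0.01679314 -0.03652973] [0.5956639  0.59046852 0.12626158]
```

The fingers shut on nothing. The start and bar pictures both show the fingertips about 39 mm above the reported TCP, with no horizontal offset. I'll open, go down that much further, and grip again with a low force.

Request:
arm_command(
  newtons=12,
  steps=[
    [0.5,0,0,0,0,0,0],
    [0.5,0,0,0,0,0,0],
    [0.5,0,0,0,0,0,0],
    [0.5,0,0,0,0,0,0],
    [0.5,0,0,0,0,0,0],
    [0.5,0,0,0,0,0,0],
    [0.5,0,0,0.4,0,0,0],
    [0.5,0,0,0.8,0,0,0],
    [0.5,0,0,1.2,0,0,0],
    [0.5,0,0,1.27,0,0,0],
    [0,0,0,1.27,0,0,0],
    [0,0,0,1.27,0,0,0],
    [0,0,0,1.27,0,0,0],
    [0,0,0,1.27,0,0,0],
    [0,0,0,1.27,0,0,0],
    [0,0,0,1.27,0,0,0],
    [0,0,0,1.27,0,0,0],
  ],
)

```text
time_s: 5.55
tool_pos: [427.0, -18.6, 61.0]
tcp_rot: [-3.138, 0.0, 1.781]
ft_force: [-5.7, -1.1, 5.6]
finger_gap: 9.5
grip_force: 12.0
```

```bash
python3 - <<'E'
import numpy as np
a=.2057;r=166.5
f=lambda t:(r*(np.cos(a)-np.cos(t+a)),r*(np.sin(t+a)-np.sin(a)))
t1=np.r_[.02,.05,np.arange(.1,.96,.06)];t2=np.r_[np.arange(1.0,1.72,.055),1.73,1.77,1.81,1.84,1.87]
o=np.array(f(t1[-1]));print(len(t1),t1[-1]);print([[0,0,round(f(t)[0]/30-.07,2),round(-f(t)[1]/30,2),0,0,0] for t in t1])
print(len(t2));print([[0,0,round((f(t)[0]-o[0])/30,2),round(-(f(t)[1]-o[1])/30,2),0,0,0] for t in t2])
E
```

```text
17 0.94
[[0, 0, np.float64(-0.05), np.float64(-0.11), 0, 0, 0], [0, 0, np.float64(-0.01), np.float64(-0.27), 0, 0, 0], [0, 0, np.float64(0.07), np.float64(-0.54), 0, 0, 0], [0, 0, np.float64(0.18), np.float64(-0.85), 0, 0, 0], [0, 0, np.float64(0.31), np.float64(-1.16), 0, 0, 0], [0, 0, np.float64(0.45), np.float64(-1.46), 0, 0, 0], [0, 0, np.float64(0.62), np.float64(-1.75), 0, 0, 0], [0, 0, np.float64(0.8), np.float64(-2.03), 0, 0, 0], [0, 0, np.float64(1.0), np.float64(-2.29), 0, 0, 0], [0, 0, np.float64(1.21), np.float64(-2.55), 0, 0, 0], [0, 0, np.float64(1.44), np.float64(-2.79), 0, 0, 0], [0, 0, np.float64(1.68), np.float64(-3.02), 0, 0, 0], [0, 0, np.float64(1.94), np.float64(-3.23), 0, 0, 0], [0, 0, np.float64(2.21), np.float64(-3.43), 0, 0, 0], [0, 0, np.float64(2.49), np.float64(-3.61), 0, 0, 0], [0, 0, np.float64(2.78), np.float64(-3.78), 0, 0, 0], [0, 0, np.float64(3.07), np.float64(-3.92), 0, 0, 0]]
19
[[0, 0, np.float64(0.31), np.float64(-0.13), 0, 0, 0], [0, 0, np.float64(0.6), np.float64(-0.23), 0, 0, 0], [0, 0, np.float64(0.89), np.float64(-0.31), 0, 0, 0], [0, 0, np.float64(1.19), np.float64(-0.38), 0, 0, 0], [0, 0, np.float64(1.49), np.float64(-0.44), 0, 0, 0], [0, 0, np.float64(1.79), np.float64(-0.47), 0, 0, 0], [0, 0, np.float64(2.09), np.float64(-0.49), 0, 0, 0], [0, 0, np.float64(2.4), np.float64(-0.49), 0, 0, 0], [0, 0, np.float64(2.7), np.float64(-0.48), 0, 0, 0], [0, 0, np.float64(3.01), np.float64(-0.45), 0, 0, 0], [0, 0, np.float64(3.31), np.float64(-0.4), 0, 0, 0], [0, 0, np.float64(3.61), np.float64(-0.34), 0, 0, 0], [0, 0, np.float64(3.9), np.float64(-0.25), 0, 0, 0], [0, 0, np.float64(4.19), np.float64(-0.16), 0, 0, 0], [0, 0, np.float64(4.27), np.float64(-0.13), 0, 0, 0], [0, 0, np.float64(4.48), np.float64(-0.05), 0, 0, 0], [0, 0, np.float64(4.68), np.float64(0.05), 0, 0, 0], [0, 0, np.float64(4.83), np.float64(0.12), 0, 0, 0], [0, 0, np.float64(4.97), np.float64(0.2), 0, 0, 0]]
```

Request:
arm_command(
  newtons=20,
  steps=[
    [0,0,-0.05,-0.11,0,0,0],
    [0,0,-0.01,-0.27,0,0,0],
    [0,0,0.07,-0.54,0,0,0],
    [0,0,0.18,-0.85,0,0,0],
    [0,0,0.31,-1.16,0,0,0],
    [0,0,0.45,-1.46,0,0,0],
    [0,0,0.62,-1.75,0,0,0],
    [0,0,0.8,-2.03,0,0,0],
    [0,0,1.0,-2.29,0,0,0],
    [0,0,1.21,-2.55,0,0,0],
    [0,0,1.44,-2.79,0,0,0],
    [0,0,1.68,-3.02,0,0,0],
    [0,0,1.94,-3.23,0,0,0],
    [0,0,2.21,-3.43,0,0,0],
    [0,0,2.49,-3.61,0,0,0],
    [0,0,2.78,-3.78,0,0,0],
    [0,0,3.07,-3.92,0,0,0],
  ],
)

```text
time_s: 7.25
tool_pos: [518.4, 0.8, 180.7]
tcp_rot: [-3.14, 0.0, 1.78]
ft_force: [-5.6, -1.2, 7.6]
finger_gap: 9.2
grip_force: 20.0
```

Request:
arm_command(
  steps=[
    [0,0,0.31,-0.13,0,0,0],
    [0,0,0.6,-0.23,0,0,0],
    [0,0,0.89,-0.31,0,0,0],
    [0,0,1.19,-0.38,0,0,0],
    [0,0,1.49,-0.44,0,0,0],
    [0,0,1.79,-0.47,0,0,0],
    [0,0,2.09,-0.49,0,0,0],
    [0,0,2.4,-0.49,0,0,0],
    [0,0,2.7,-0.48,0,0,0],
    [0,0,3.01,-0.45,0,0,0],
    [0,0,3.31,-0.4,0,0,0],
    [0,0,3.6,-0.34,0,0,0],
    [0,0,3.88,-0.25,0,0,0],
    [0,0,4.12,-0.18,0,0,0],
    [0,0,4.3,-0.12,0,0,0],
    [0,0,4.48,-0.05,0,0,0],
    [0,0,4.66,0.04,0,0,0],
    [0,0,4.81,0.11,0,0,0],
    [0,0,4.95,0.19,0,0,0],
    [0,0,4.95,0.19,0,0,0],
  ],
)

```text
time_s: 9.25
tool_pos: [665.0, 31.9, 172.2]
tcp_rot: [3.141, -0.0, 1.78]
ft_force: [0.5, -0.8, -0.8]
finger_gap: 9.6
grip_force: 20.0
```

```bash
python3 - <<'E'
from h import *
from plant import robot
s=robot.get_state();print(s["tool_pos"],s["ft_force"],s["q"])
E
```

```text
[665.0171179   31.86649415 172.23205269] [ 0.4989495  -0.78825228 -0.78267475] [-5.67154076e-02  4.12539985e-01  1.28978279e+00  2.64427212e-04
  1.43896600e+00 -2.65822989e-01]
```

Request:
arm_command(
  steps=[
    [0,0,0.05,0.03,0,0,0],
    [0,0,0.1,0.05,0,0,0],
    [0,0,0.14,0.08,0,0,0],
    [0,0,0.18,0.1,0,0,0],
    [0,0,0.22,0.12,0,0,0],
    [0,0,0.22,0.12,0,0,0],
  ],
)

```text
time_s: 9.85
tool_pos: [669.5, 32.8, 169.6]
tcp_rot: [-3.139, 0.0, 1.78]
ft_force: [-5.4, -1.0, 3.3]
finger_gap: 9.6
grip_force: 20.0
```

Request:
arm_command(
  steps=[
    [0.17,0,0.16,0.1,0,0,0],
    [0.17,0,0.16,0.1,0,0,0],
    [0.17,0,0.16,0.1,0,0,0],
    [0.17,0,0.16,0.1,0,0,0],
    [0.17,0,0.16,-0.3,0,0,0],
    [0.17,0,0.16,-0.8,0,0,0],
    [0.17,0,0.16,-1.5,0,0,0],
    [0.17,0,0.16,-2.5,0,0,0],
    [0.17,0,0.16,-3.5,0,0,0],
    [0.3,0,0.16,-4.0,0,0,0],
  ],
)

```text
time_s: 10.85
tool_pos: [678.0, 34.4, 292.5]
tcp_rot: [3.134, 0.001, 1.78]
ft_force: [-0.3, -0.3, 0.1]
finger_gap: 20.9
grip_force: 0.0
```

```bash
python3 - <<'E'
from h import *
from plant import robot
s=robot.get_state();print(s["tool_pos"],s["ft_force"],s["finger_gap"])
a=robot.capture("side");b=robot.capture("top");pickle.dump((a,b),open("h3.pkl","wb"))
A=cv2.resize(a["img"][110:290,250:410,::-1],None,fx=2.5,fy=2.5,interpolation=cv2.INTER_CUBIC)
D=cv2.resize(b["img"][100:280,260:420,::-1],None,fx=2.5,fy=2.5,interpolation=cv2.INTER_CUBIC)
cv2.imwrite("pics/h3.png",np.hstack([A,D]))
E
```

```text
[677.97519956  34.35307016 292.51021551] [-0.30435437 -0.25530025  0.10263739] 20.910456431042093
```

View pics/h3.png

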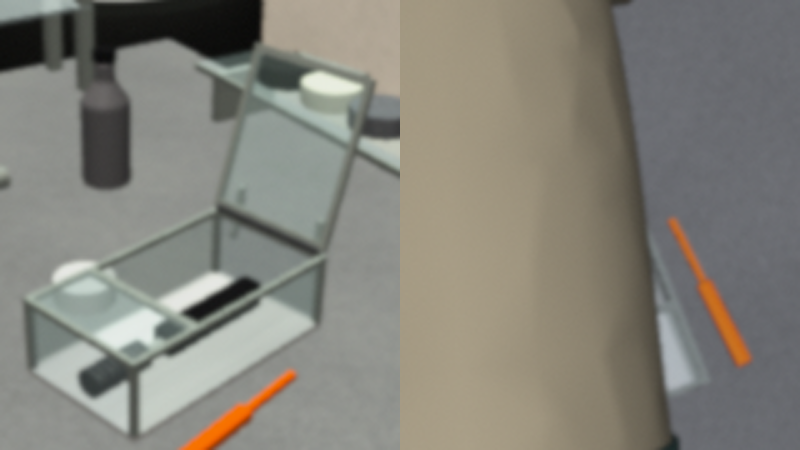

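The lid stands open on its stop at crop (220–370, 45–250), and the brush is untouched inside at (80–265, 280–390). Next I'll hover over the brush, turned across it. I'll also tilt there, to see whether the 39 mm offset follows the tool axis or world z.

```bash
python3 - <<'E'
from h import *
from plant import robot
a,b=pickle.load(open("h3.pkl","rb"))
S=np.array([(28,300,-125,70,80),(133,360,-125,-70,80),(325,253,125,-70,80),(218,207,125,70,80),(133,435,-125,-70,0),(318,325,125,-70,0),(32,372,-125,70,0)],float)
px=lambda u:(np.array(u)+.5)/2.5-.5+[250,110]
R=least_squares(lambda p:(proj(a,w(p,S[:,2:]))-px(S[:,:2])).ravel(),C,x_scale=[10,10,.1],loss="soft_l1");print("case",R.x,R.fun.round(1))
st=robot.get_state();p0=st["tool_pos"];R0=R_of(st["tcp_rot"])
ang=B[2]-np.pi/2
for q in rows(p0,R0,[(.55,[481,-8,260],down(ang)),(.55,[481,-8,260],down(ang,np.pi/4))],3):print(q)
E
```

```text
case [ 4.71481465e+02 -6.44076548e+00  2.09014750e-01] [-1.5 -1.9  0.3  0.6  0.4  0.2 -0.2 -0.9  0.6  1.9  0.7 -0.3 -1.1 -1. ]
[0.55, -0.012, -6.728, 1.022, 0.074, -0.051, 14.868]
[0.55, -0.012, -6.728, 1.022, -5.74, 5.843, 14.054]
```

Request:
arm_command(
  steps=[
    [0.55,0,-6.73,1.02,0,0,14.87],
    [0.55,0,-6.73,1.02,0,0,14.87],
    [0.55,0,-6.73,1.02,0,0,14.87],
    [0.55,0,-6.73,1.02,0,0,14.87],
    [0.55,0,-6.73,1.02,0,0,14.87],
    [0.55,0,-6.73,1.02,0,0,14.87],
    [0.55,0,-6.73,1.02,0,0,14.87],
    [0.55,0,-6.73,1.02,0,0,14.87],
    [0.55,0,-6.73,1.02,0,0,14.87],
    [0.55,0,-6.73,1.02,0,0,14.87],
    [0.55,0,-6.73,1.02,0,0,14.87],
    [0.55,0,-6.73,1.02,0,0,14.87],
    [0.55,0,-6.73,1.02,0,0,14.87],
    [0.55,0,-6.73,1.02,0,0,14.87],
  ],
)

```text
time_s: 12.35
tool_pos: [478.0, -7.7, 258.1]
tcp_rot: [-3.141, 0.0, 0.223]
ft_force: [-0.1, -0.6, 0.6]
finger_gap: 51.8
grip_force: 0.0
```

Request:
arm_command(
  steps=[
    [0.55,0,0,0,0,1.3,0],
    [0.55,0,0,0,0,2.6,0],
    [0.55,0,0,0,0,3.9,0],
    [0.55,0,0,0,0,5.2,0],
    [0.55,0,0,0,0,6.5,0],
    [0.55,0,0,0,0,7.5,0],
    [0.55,0,0,0,0,7.5,0],
    [0.55,0,0,0,0,7.5,0],
    [0.55,0,0,0,0,7.5,0],
  ],
)

```text
time_s: 13.25
tool_pos: [478.3, -8.5, 259.1]
tcp_rot: [3.14, -0.786, 0.223]
ft_force: [0.6, 0.4, 0.3]
finger_gap: 51.5
grip_force: 0.0
```

```bash
python3 - <<'E'
from h import *
from plant import robot
s=robot.get_state();p=s["tool_pos"];R=R_of(s["tcp_rot"]);print(p,s["tcp_rot"],s["q"],s["finger_gap"])
a=robot.capture("side");b=robot.capture("top");pickle.dump((a,b,s),open("h4.pkl","wb"))
off=np.array([250,60])
for n,d in(("none",0*p),("world",np.array([0,0,39.])),("tool",-39*R[:,2])):
    print(n,((proj(a,[p+d-30*R[:,1],p+d,p+d+30*R[:,1]])-off)*3.5).round(0).tolist())
cv2.imwrite("pics/h4.png",cv2.resize(a["img"][60:230,250:450,::-1],None,fx=3.5,fy=3.5,interpolation=cv2.INTER_CUBIC))
E
```

```text
[478.2730024   -8.46102454 259.11441084] [ 3.13985007 -0.78560541  0.22318218] [-0.74154375 -0.3280261   2.17364176  0.79372336  0.9508513   0.24278884] 51.51370552952815
none [[231.0, 284.0], [267.0, 297.0], [305.0, 311.0]]
world [[232.0, 223.0], [269.0, 234.0], [307.0, 247.0]]
tool [[199.0, 252.0], [235.0, 264.0], [274.0, 278.0]]
```

View pics/h4.png

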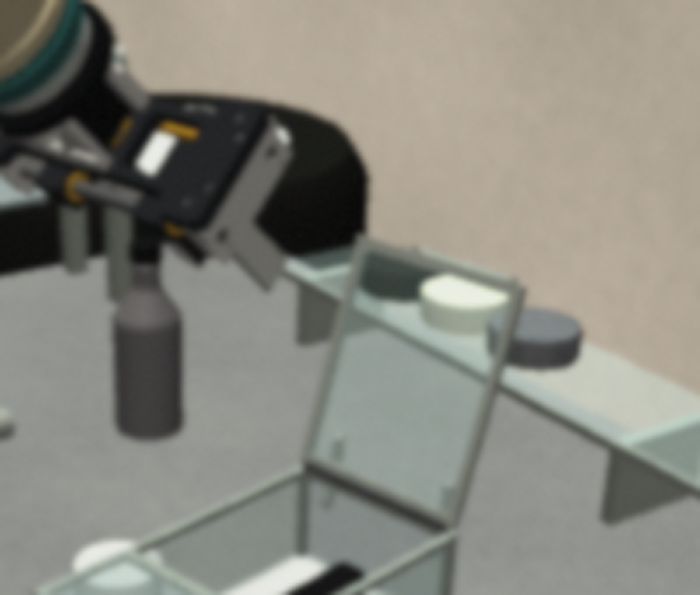

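The near fingertip is at about (270,280), which matches the "tool" prediction. So the real fingertips are 39 mm behind the reported TCP along the tool axis. Next I'll straighten up and descend onto the handle.

```bash
python3 - <<'E'
from h import *
s=pickle.load(open("h4.pkl","rb"))[2]
p0=s["tool_pos"];R0=R_of(s["tcp_rot"]);Rd=down(B[2]-np.pi/2)
for z in(140,40,-14,-27):print(rows(p0,R0,[(.55,[482,-8,z],Rd)],2))
E
```

```text
[[0.55, -2.72, 0.01, 2.9, 0.02, -7.5, -0.01]]
[[0.55, -5.08, 0.0, 5.25, 0.02, -7.5, -0.01]]
[[0.55, -6.35, 0.0, 6.52, 0.02, -7.5, -0.01]]
[[0.55, -6.66, 0.0, 6.83, 0.02, -7.5, -0.01]]
```

Request:
arm_command(
  steps=[
    [0.55,-2.72,0,2.9,0,-7.5,0],
    [0.55,-2.72,0,2.9,0,-7.5,0],
    [0.55,-2.72,0,2.9,0,-7.5,0],
    [0.55,-2.72,0,2.9,0,-7.5,0],
    [0.55,-2.72,0,2.9,0,-7.5,0],
    [0.55,-2.72,0,2.9,0,-7.5,0],
    [0.55,-2.72,0,2.9,0,-7.5,0],
    [0.55,-3.5,0,3.68,0,-7.5,0],
    [0.55,-4.2,0,4.38,0,-7.5,0],
    [0.55,-5.08,0,5.26,0,-7.5,0],
    [0.55,-5.7,0,5.88,0,-7.5,0],
    [0.55,-6.1,0,6.28,0,-7.5,0],
    [0.55,-6.35,0,6.53,0,-7.5,0],
    [0.55,-6.35,0,6.53,0,-7.5,0],
    [0.55,-6.35,0,6.53,0,-7.5,0],
  ],
)

```text
time_s: 14.85
tool_pos: [482.2, -6.9, -14.0]
tcp_rot: [3.141, -0.001, 0.223]
ft_force: [-0.5, 0.3, 0.0]
finger_gap: 51.7
grip_force: 0.0
```

Request:
arm_command(
  newtons=15,
  steps=[
    [0.55,0,0,0.15,0,0,0],
    [0.55,0,0,0.3,0,0,0],
    [0.55,0,0,0.43,0,0,0],
    [0.55,0,0,0.43,0,0,0],
    [0.2,0,0,0.43,0,0,0],
    [0,0,0,0.43,0,0,0],
    [0,0,0,0.43,0,0,0],
    [0,0,0,0.43,0,0,0],
    [0,0,0,0.43,0,0,0],
  ],
)

```text
time_s: 15.75
tool_pos: [482.0, -7.1, -27.5]
tcp_rot: [3.141, -0.0, 0.223]
ft_force: [0.0, -1.0, 0.8]
finger_gap: 24.2
grip_force: 15.0
```

```bash
cat > plan.py <<'E'
from h import *
x0=-9.
def rect(ph,tx,tz):  # tip-centre position
    u=np.array([np.cos(ph),np.sin(ph)]);n=np.array([-u[1],u[0]]);t=np.array([tx,tz])
    return u,n,t
def clr(ph,tx,tz):
    u,n,t=rect(ph,tx,tz)
    c=[t-14*n,t+14*n,t+220*u-14*n,t+220*u+14*n]
    out=[min(q[1] for q in c)-6, min(q[0] for q in c)+120]
    # roof block x<-45, z 75..80 : corner below the top edge
    k=np.array([-45,75.])-t; out.append(k@n-14 if k@u>0 else 99)
    if c[1][0]<-45: out.append(75-c[1][1])
    # far wall & lid (3 mm thick about its mid plane, leaning 0.33 rad)
    for q in c[2:]: out.append((120-q[0]) if q[1]<84 else (118-q[0])*np.cos(.33)+(q[1]-84)*np.sin(.33))
    k=np.array([120,80.])-t; 
    if 0<k@u<220: out.append(-14-k@n)
    return min(out)
def tcp(ph,tx,tz): # reported TCP in case xz
    u,n,t=rect(ph,tx,tz); return t+132*u+(-33-14)*n
E
python3 - <<'E'
from plan import *
for d in [0,3,6,9,12,15,18,21,24,27,30,34,38,42,46,50]:
    ph=np.radians(d)
    g=[(clr(ph,x,z),x,z) for x in np.arange(-120,-30,2) for z in np.arange(8,50,1)]
    c=max(g);print(d,np.round(c,1),[ (x,round(max(a for a,b,_ in g if b==x),1)) for x in(-116,-110,-104,-98,-90,-80,-70)])
E
```

```text
0 [  10. -110.   49.] [(-116, np.float64(4.0)), (-110, np.float64(10.0)), (-104, np.float64(4.0)), (-98, np.float64(-45.0)), (-90, np.float64(-45.0)), (-80, np.float64(-45.0)), (-70, np.float64(-45.0))]
3 [   9.3 -110.    48. ] [(-116, np.float64(3.3)), (-110, np.float64(9.3)), (-104, np.float64(3.6)), (-98, np.float64(-2.4)), (-90, np.float64(-34.0)), (-80, np.float64(-34.5)), (-70, np.float64(-35.0))]
6 [   8.5 -110.    45. ] [(-116, np.float64(2.5)), (-110, np.float64(8.5)), (-104, np.float64(3.7)), (-98, np.float64(-2.3)), (-90, np.float64(-22.9)), (-80, np.float64(-23.9)), (-70, np.float64(-30.3))]
9 [   8.5 -108.    42. ] [(-116, np.float64(1.8)), (-110, np.float64(7.8)), (-104, np.float64(4.5)), (-98, np.float64(-1.5)), (-90, np.float64(-11.8)), (-80, np.float64(-19.5)), (-70, np.float64(-29.5))]
12 [   9.1 -108.    38. ] [(-116, np.float64(1.1)), (-110, np.float64(7.1)), (-104, np.float64(5.9)), (-98, np.float64(-0.1)), (-90, np.float64(-8.1)), (-80, np.float64(-18.1)), (-70, np.float64(-28.1))]
15 [   9.9 -106.    33. ] [(-116, np.float64(0.4)), (-110, np.float64(6.4)), (-10
[... 1411 characters left out ...]
, (-98, np.float64(-0.9)), (-90, np.float64(2.0)), (-80, np.float64(5.4)), (-70, np.float64(9.0))]
42 [ 17.1 -44.   34. ] [(-116, np.float64(-11.7)), (-110, np.float64(-8.4)), (-104, np.float64(-5.9)), (-98, np.float64(-3.4)), (-90, np.float64(-0.4)), (-80, np.float64(3.5)), (-70, np.float64(7.2))]
46 [ 21. -32.  38.] [(-116, np.float64(-18.5)), (-110, np.float64(-14.2)), (-104, np.float64(-9.9)), (-98, np.float64(-6.7)), (-90, np.float64(-3.3)), (-80, np.float64(1.1)), (-70, np.float64(5.3))]
50 [ 21. -32.  36.] [(-116, np.float64(-25.3)), (-110, np.float64(-20.7)), (-104, np.float64(-16.1)), (-98, np.float64(-11.5)), (-90, np.float64(-6.0)), (-80, np.float64(-1.6)), (-70, np.float64(3.0))]
```

```bash
python3 - <<'E'
from plan import *
W=[(0,-119,22),(0,-117,25),(1,-114,28),(3,-111,30),(6,-109,32),(9,-108,32),(12,-107,32),(15,-105.5,31),(18,-103.5,29.5),(21,-99,29),(24,-92,28.5),(27,-84,28.5),(30,-76,29),(33,-68,30),(36,-60,31),(39,-52,33),(42,-43,36),(42,-40,50),(42,-42,80),(42,-45,110),(42,-50,140),(42,-55,170),(42,-55,175)]
o=tcp(0,-119,20)
for d,x,z in W:
    t=tcp(np.radians(d),x,z); q=t-o
    print([0,round(q[0]/30,2),0,round(-q[1]/30,2),0,round(d/6,2),0],"clr",round(clr(np.radians(d),x,z),1), "tcp",t.round(0))
E
```

```text
[0, np.float64(0.0), 0, np.float64(-0.07), 0, 0.0, 0] clr 1.0 tcp [ 13. -25.]
[0, np.float64(0.07), 0, np.float64(-0.17), 0, 0.0, 0] clr 3.0 tcp [ 15. -22.]
[0, np.float64(0.19), 0, np.float64(-0.34), 0, 0.17, 0] clr 5.8 tcp [ 19. -17.]
[0, np.float64(0.34), 0, np.float64(-0.57), 0, 0.5, 0] clr 8.3 tcp [ 23. -10.]
[0, np.float64(0.47), 0, np.float64(-0.87), 0, 1.0, 0] clr 8.7 tcp [27. -1.]
[0, np.float64(0.56), 0, np.float64(-1.11), 0, 1.5, 0] clr 8.5 tcp [30.  6.]
[0, np.float64(0.63), 0, np.float64(-1.35), 0, 2.0, 0] clr 8.9 tcp [32. 13.]
[0, np.float64(0.71), 0, np.float64(-1.56), 0, 2.5, 0] clr 9.4 tcp [34. 20.]
[0, np.float64(0.79), 0, np.float64(-1.75), 0, 3.0, 0] clr 7.6 tcp [37. 26.]
[0, np.float64(0.94), 0, np.float64(-1.98), 0, 3.5, 0] clr 9.6 tcp [41. 32.]
[0, np.float64(1.16), 0, np.float64(-2.21), 0, 4.0, 0] clr 9.4 tcp [48. 39.]
[0, np.float64(1.4), 0, np.float64(-2.45), 0, 4.5, 0] clr 9.7 tcp [55. 47.]
[0, np.float64(1.63), 0, np.float64(-2.71), 0, 5.0, 0] clr 10.3 tcp [62. 54.]
[0, np.float64(1.84), 0, np.float64(-2.98), 0, 5.5, 0] clr 11.2 tcp [68. 62.]
[0, np.float64(2.05), 0, np.float64(-3.25), 0, 6.0, 0] clr 12.8 tcp [74. 71.]
[0, np.float64(2.24), 0, np.float64(-3.55), 0, 6.5, 0] clr 14.2 tcp [80. 80.]
[0, np.float64(2.45), 0, np.float64(-3.88), 0, 7.0, 0] clr 16.3 tcp [87. 89.]
[0, np.float64(2.55), 0, np.float64(-4.35), 0, 7.0, 0] clr 7.9 tcp [ 90. 103.]
[0, np.float64(2.48), 0, np.float64(-5.35), 0, 7.0, 0] clr -15.4 tcp [ 88. 133.]
[0, np.float64(2.38), 0, np.float64(-6.35), 0, 7.0, 0] clr -45.4 tcp [ 85. 163.]
[0, np.float64(2.22), 0, np.float64(-7.35), 0, 7.0, 0] clr -75.4 tcp [ 80. 193.]
[0, np.float64(2.05), 0, np.float64(-8.35), 0, 7.0, 0] clr -105.4 tcp [ 75. 223.]
[0, np.float64(2.05), 0, np.float64(-8.51), 0, 7.0, 0] clr -110.4 tcp [ 75. 228.]
```

Request:
arm_command(
  newtons=45,
  steps=[
    [0,0,0,0,0,0,0],
    [0,0,0,0,0,0,0],
    [0,0,0,-0.05,0,0,0],
    [0,0,0,-0.1,0,0,0],
    [0,0,0,-0.1,0,0,0],
  ],
)

```text
time_s: 16.25
tool_pos: [481.5, -6.8, -24.6]
tcp_rot: [-3.141, 0.0, 0.222]
ft_force: [1.1, -0.2, -1.9]
finger_gap: 23.8
grip_force: 45.0
```

```bash
python3 - <<'E'
from plan import *
W=[(42,-43,36),(45,-35,40),(48,-27,46),(48,-26,70),(48,-26,95),(48,-30,120),(48,-45,150),(48,-55,175)]
o=tcp(np.radians(39),-52,33);c,s=np.cos(np.radians(39)),np.sin(np.radians(39))
for d,x,z in W:
    t=tcp(np.radians(d),x,z); q=t-o  # tool x=(c,s), tool z=(s,-c) in case xz
    print([0,round(float(q@[c,s])/30,2),0,round(float(q@[s,-c])/30,2),0,round((d-39)/6,2),0],"clr",round(clr(np.radians(d),x,z),1))
E
```

```text
[0, 0.37, 0, -0.12, 0, 0.5, 0] clr 16.3
[0, 0.73, 0, -0.29, 0, 1.0, 0] clr 17.8
[0, 1.11, 0, -0.52, 0, 1.5, 0] clr 18.8
[0, 1.64, 0, -1.12, 0, 1.5, 0] clr 32.5
[0, 2.17, 0, -1.77, 0, 1.5, 0] clr 40.6
[0, 2.59, 0, -2.5, 0, 1.5, 0] clr 52.5
[0, 2.83, 0, -3.59, 0, 1.5, 0] clr -84.4
[0, 3.09, 0, -4.45, 0, 1.5, 0] clr -109.4
```

Request:
arm_command(
  steps=[
    [0,0.07,0,-0.07,0,0,0],
    [0,0.19,0,-0.24,0,0.17,0],
    [0,0.34,0,-0.47,0,0.5,0],
    [0,0.47,0,-0.77,0,1,0],
    [0,0.56,0,-1.01,0,1.5,0],
    [0,0.63,0,-1.25,0,2,0],
    [0,0.71,0,-1.46,0,2.5,0],
    [0,0.79,0,-1.65,0,3,0],
    [0,0.79,0,-1.65,0,3,0],
    [0,0.79,0,-1.65,0,3,0],
  ],
)

```text
time_s: 17.25
tool_pos: [504.6, -2.0, 25.4]
tcp_rot: [3.141, -0.314, 0.222]
ft_force: [1.0, 0.1, -1.6]
finger_gap: 23.5
grip_force: 45.0
```

```bash
python3 - <<'E'
from plan import *
from plant import robot
s=robot.get_state();print(s["tool_pos"],s["tcp_rot"],s["ft_force"],s["wrist_torque"])
a=robot.capture("side")
A=a["img"][150:300,240:400,::-1].copy()
A=cv2.resize(A,None,fx=5,fy=4,interpolation=cv2.INTER_CUBIC)
cv2.imwrite("pics/h5.png",cv2.resize(a["img"][150:300,240:400,::-1],None,fx=4,fy=4,interpolation=cv2.INTER_CUBIC))
u,n,t=rect(np.radians(18),-103.5,29.5)
P=[(*(q+ [0,0])[:1],-1,q[1]) for q in (t,t+220*u,t+220*u-14*n,t+220*u+14*n)]
Cc=C-[2,0,0]
print(((proj(a,w(Cc,P))-[240,150])*4).round(0).tolist())
E
```

```text
[504.60197967  -1.98397727  25.40990927] [ 3.14121736 -0.31444538  0.22196832] [ 1.01475594  0.08766185 -1.59662772] [-0.09962919  0.38243004  0.02375927]
[[191.0, 430.0], [450.0, 194.0], [453.0, 211.0], [446.0, 176.0]]
```

View pics/h5.png

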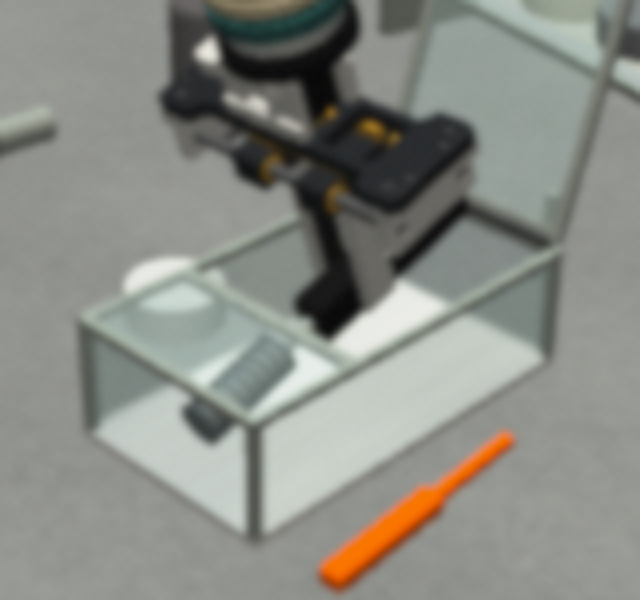

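The tilted brush's head end is at (207,420), about 4 px further along than planned, so roughly 6 mm forward. It hangs clear inside and the forces show no contact. I'll follow the plan with x shifted by -6 mm.

```bash
python3 - <<'E'
from plan import *
W=[(19,-103.5,29.5),(21,-99,29),(24,-92,28.5),(27,-84,28.5),(30,-76,29),(33,-68,30),(36,-60,31),(39,-52,33),(42,-43,36),(45,-35,40),(48,-27,46),(48,-25,70),(48,-25,95),(48,-30,120),(48,-45,150),(48,-55,175)]
a=np.radians(18);o=tcp(a,-103.5,29.5);c,s=np.cos(a),np.sin(a)
for d,x,z in W:
    r=np.radians(d);t=tcp(r,x-6,z); q=t-o
    print([0,round(float(q@[c,s])/30,2),0,round(float(q@[s,-c])/30,2),0,round((d-18)/6,2),0],"clr",[round(clr(r,x+e,z),1) for e in(-6,0,3)])
E
```

```text
[0, -0.16, 0, -0.14, 0, 0.17, 0] clr [np.float64(5.9), np.float64(9.7), np.float64(6.9)]
[0, 0.02, 0, -0.23, 0, 0.5, 0] clr [np.float64(7.4), np.float64(9.6), np.float64(6.9)]
[0, 0.3, 0, -0.38, 0, 1.0, 0] clr [np.float64(6.9), np.float64(9.4), np.float64(7.2)]
[0, 0.61, 0, -0.54, 0, 1.5, 0] clr [np.float64(7.0), np.float64(9.7), np.float64(7.1)]
[0, 0.91, 0, -0.71, 0, 2.0, 0] clr [np.float64(7.3), np.float64(10.3), np.float64(7.7)]
[0, 1.2, 0, -0.9, 0, 2.5, 0] clr [np.float64(7.9), np.float64(11.2), np.float64(8.9)]
[0, 1.47, 0, -1.1, 0, 3.0, 0] clr [np.float64(9.3), np.float64(12.8), np.float64(10.5)]
[0, 1.75, 0, -1.32, 0, 3.5, 0] clr [np.float64(10.5), np.float64(14.2), np.float64(12.7)]
[0, 2.05, 0, -1.57, 0, 4.0, 0] clr [np.float64(12.3), np.float64(16.3), np.float64(14.7)]
[0, 2.32, 0, -1.86, 0, 4.5, 0] clr [np.float64(13.6), np.float64(17.8), np.float64(18.3)]
[0, 2.6, 0, -2.21, 0, 5.0, 0] clr [np.float64(14.3), np.float64(18.8), np.float64(21.0)]
[0, 2.91, 0, -2.95, 0, 5.0, 0] clr [np.float64(37.3), np.float64(31.6), np.float64(28.7)]
[0, 3.17, 0, -3.74, 0, 5.0, 0] clr [np.float64(45.4), np.float64(39.7), np.float64(36.8)]
[0, 3.27, 0, -4.58, 0, 5.0, 0] clr [np.float64(-54.4), np.float64(52.5), np.float64(49.7)]
[0, 3.1, 0, -5.69, 0, 5.0, 0] clr [np.float64(-84.4), np.float64(-84.4), np.float64(-84.4)]
[0, 3.04, 0, -6.58, 0, 5.0, 0] clr [np.float64(-109.4), np.float64(-109.4), np.float64(-109.4)]
```

Request:
arm_command(
  steps=[
    [0,-0.06,0,-0.1,0,0.1,0],
    [0,-0.08,0,-0.17,0,0.25,0],
    [0,0.02,0,-0.23,0,0.5,0],
    [0,0.3,0,-0.38,0,1,0],
    [0,0.61,0,-0.54,0,1.5,0],
    [0,0.91,0,-0.71,0,2,0],
    [0,1.2,0,-0.9,0,2.5,0],
    [0,1.47,0,-1.1,0,3,0],
    [0,1.75,0,-1.32,0,3.5,0],
    [0,2.05,0,-1.57,0,4,0],
    [0,2.32,0,-1.86,0,4.5,0],
    [0,2.6,0,-2.21,0,5,0],
    [0,2.6,0,-2.21,0,5,0],
    [0,2.6,0,-2.21,0,5,0],
  ],
)

```text
time_s: 18.7
tool_pos: [557.0, 9.5, 111.6]
tcp_rot: [3.141, -0.836, 0.223]
ft_force: [-0.1, 0.5, -2.0]
finger_gap: 23.6
grip_force: 45.0
```

Request:
arm_command(
  steps=[
    [0,0.32,0,-0.25,0,0,0],
    [0,0.64,0,-0.49,0,0,0],
    [0,0.95,0,-0.76,0,0,0],
    [0,1.26,0,-1.04,0,0,0],
    [0,1.5,0,-1.38,0,0,0],
    [0,1.77,0,-1.72,0,0,0],
    [0,1.97,0,-2.24,0,0,0],
    [0,2.17,0,-2.76,0,0,0],
    [0,2.45,0,-3.2,0,0,0],
    [0,2.7,0,-3.6,0,0,0],
    [0,2.84,0,-3.82,0,0,0],
    [0,2.84,0,-3.82,0,0,0],
    [0,2.84,0,-3.82,0,0,0],
    [0,2.84,0,-3.82,0,0,0],
    [0,2.84,0,-3.82,0,0,0],
    [0,2.84,0,-3.82,0,0,0],
  ],
)

```text
time_s: 20.3
tool_pos: [529.6, 4.1, 251.4]
tcp_rot: [-3.14, -0.837, 0.222]
ft_force: [-0.1, -0.7, -2.3]
finger_gap: 23.4
grip_force: 45.0
```

```bash
python3 - <<'E'
from plan import *
from plant import robot
s=robot.get_state();print(s["tool_pos"],s["tcp_rot"],s["ft_force"],abs(s["qd"]).max())
a=robot.capture("side")
cv2.imwrite("pics/h6.png",cv2.resize(a["img"][20:300,180:460,::-1],None,fx=2,fy=2,interpolation=cv2.INTER_CUBIC))
E
```

```text
[529.58487011   4.11081577 251.35760584] [-3.14008162 -0.83683216  0.22165094] [-0.06708921 -0.70712505 -2.3324988 ] 0.005322805101081645
```

View pics/h6.png

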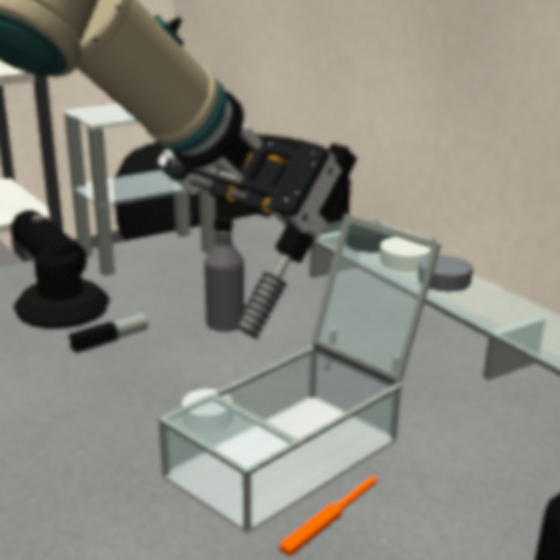

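The brush is out and held diagonally, head end at (250,330) and butt at (340,160), well above the empty case. The lid is open and the bystanders haven't moved. Handing in.

```bash
python3 -c "
from plant import robot
print(robot.hand_in())"
```

```text
the job is handed in; nothing more can be done
None
```

The lid lies open on its stop, and the gripper holds the brush at rest with its lowest point about 9 cm above the case's rim. It came out handle end first with no contact forces in the readings, and I handed the job in at about 20 s; the hand-in returned no verdict.

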